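# Log the retain-sample cabinet and shut it

## Robot

A 6-joint arm with a two-finger parallel gripper is mounted at the origin on the work surface. World frame = base frame: x ahead of the robot, y to its left, z up, the work surface at z = 0. Lengths are in m, angles in rad, forces in N, time in s.
With the tool pointing down it reaches from about 0.275 to 1 m from the base axis. Payload 8.4 kg.
Tool frame: the origin (TCP) lies on the centre line of the jaws, within the pads' length; the fingertips stand 17 mm ahead of it and the grasp point (between the pads) lies 2 mm behind it (bot.tcp_to_tips is the z of the fingertips in the tool frame, in m); z points along the fingers, y is the line along which they close (so a half turn about z gives the same grasp; the last joint's range is limited). The gripper opens to 85 mm and grips with 20 to 120 N. Pads are 22 mm wide; open, the fingers measure 114 mm over their backs; the gripper's body (76 mm by 85 mm) begins 54 mm behind the grasp point. The pads swing forward as they close: fully open they stand 13 mm farther back than shut.
Start: joints at [-1.327, 0.353, 1.633, -0, 1.155, -0.002], TCP at [0.152, -0.606, 0.248] pointing down, gripper open.
Joint ranges: [-2.63, 2.63], [-0.92, 2.1], [0.06, 2.66], [-1.3, 4.44], [0, 2.69], [-3.02, 3.02]. Speed limits (rad/s): [2.22, 2.22, 2.79, 3.14, 3.14, 3.14].

## Interface

Orientations are given as a unit quaternion [x, y, z, w].
In Python, from workcell import bot, hand, kinematics, get_obs, vision, hand_in gives the robot as it stands. The module is installed in compiled form; this text tells all that it offers. Calls block until the motion is done:
- bot.reach(position, orientation): joint-space move of the TCP to a pose.
- bot.servo_line(position, ori=None, velocity=0.15): straight line of the TCP; ori=None keeps the orientation; velocity is the mean speed in m/s.
- bot.goto_joints(angles): joint-space move.
- hand.move_gripper(opening, strength=None): finger opening in m; strength is the grip in N (None keeps the last); returns when the fingers have stopped.
- bot.dwell(seconds).
- kinematics.solve_ik(position, orientation): joint angles nearest the present ones, or None.
- get_obs(): the state.
- vision.read_camera(name): name is "side" or "top" or "wrist"; returns a dict with "frame" (480x640x3 uint8, red, green, blue), "intrinsics" (3x3 intrinsics, pixels), "dist" ([k1, k2, p1, p2, k3] as OpenCV has them; the pictures are not rectified), "view" (4x4, takes a point from world to camera coordinates). Camera axes: x right, y down, z forward; pixel columns grow to the right and rows downward; lengths in m; the calibration is good to about 2 mm. A picture is of the moment at which its call begins. There is no depth.
A pose or a line that the arm cannot do raises bot.IKError and nothing moves.
- hand_in(): hands the job in; it is judged then, once.
The state is a dict: "time_s": time; "joint_pos": joint angles; "joint_vel": joint speeds; "joint_efforts": joint torques, N m; "position": TCP position; "orientation": TCP orientation; "wrist_force": force on the tool from outside, world axes, zero at the start; "ft_torque": the same for the moment, N m; "gripper_width": finger opening in m; "grip_force": force on a finger pad.
Only numpy, scipy, OpenCV 4.12 (cv2) and the standard library are available. Lean on these libraries where they do the work, as an engineer would, in place of code of your own. Each camera call takes 0.05 s, during which the arm holds its last target. There are 200 camera calls.

## Task

Log the sample cabinet before it is closed: pick up the barcode scanner, point it square at the middle of the sloping barcode label on the cabinet's roof from about 10 cm away, and hold it steady there for two seconds. Then stand the scanner back upright in the middle of its pad and let go, and finally push the cabinet door shut until it seats on its catch. Leave the two bottles beside the work where they are.

Things in the scene. Friction and masses are not known exactly. Their poses are not given: they have to be found in the camera images.
- scanner: Barcode scanner standing on its pad, 0.28 kg: round black foot 76 mm across, 12 mm thick; grey stem 28 x 24 mm (x, y); on top a white head, a block 84 mm long, 42 wide (y), 40 thick, pitched 40 degrees nose-down, its middle at x = 10, z = 138 mm. Highest point 180 mm. Origin: centre of the foot's underside; z up; +x is the way the nose points, seen from above.
- scanner_window (a point): Middle of the black window in the scanner's nose, at x = 43, z = 110 mm in the scanner's frame. Its +x is the line of sight (40 degrees below level while the scanner is upright), y is the scanner's y.
- scanner_grip (a point): Place to hold the scanner: inside the head, at x = 8, z = 142 mm in the scanner's frame. The head's two side faces are parallel and upright, 42 mm apart along the scanner's y; hold across them from above.
- pad: Flat grey square pad on the bench, 130 x 130 x 6 mm, fixed, on the left or the right of the cabinet; the scanner's home. Origin: centre of its underside.
- cabinet: White steel sample cabinet fixed on the bench, 170 mm deep (x), 220 mm wide (y), 150 mm high, bottles inside. Origin: centre of its underside; its open front faces its own -x; z up.
- label (a point): Centre of the barcode label: white with black bars, 60 mm wide (along the cabinet's y) and 36 mm high, on a sloping holder 76 x 46 mm at the front of the cabinet's roof. 30 mm behind the cabinet's front edge and 171 mm above the bench. z is the outward normal: it points to the cabinet's front and 40 degrees above level. y is the cabinet's y.
- door (a joint): Angle of the cabinet door about its upright hinge, rad: 0 shut against the front and seated on a sprung catch, grows as it opens towards the robot (starts near 1.45). A stiff hinge: it stays where it is left. The catch resists with about 2 N in the last 0.1 rad and then pulls the door home.
- door_hinge (a point): Middle of the hinge line, on the outer face of the door at the left (+y) front edge of the cabinet, 75 mm above the bench. The door is a white panel 216 mm wide, 142 mm high, 12 mm thick, its upper edge 146 mm above the bench. The axes are those of the door: -y runs from the hinge to the free edge, -x is out of its outer face.
- door_push (a point): Point on the outer face of the door (the face to push), 165 mm from the hinge and 75 mm above the bench. Axes as at the hinge. A dark pull, 14 mm wide, 50 mm high and 10 mm proud, lies between 193 and 207 mm from the hinge at the same height.
- bottle_a: Loose clear 100 ml bottle with a cap, standing to the right of the cabinet, 49 mm across, 104 mm high. Origin: centre of its underside.
- bottle_b: The same kind of bottle, to the left of the cabinet.
- cap_tray: Fixed cardboard tray of caps, 150 x 120 mm, 55 mm high, on the side of the cabinet where the pad is not. It carries a label of its own, of no concern. Origin: centre of its underside.
Mind the look-alikes: they are no part of the job. There is more than one size of the scanner; the job needs the largest.

How it is judged:
On the way, in this order (a step that is already met when the one before it is completed fails the run):
1. the held scanner points at the label for 1 s: window 60 to 140 mm off, line of sight within 18 mm sideways and 14 mm up or down of its centre, within 0.3 rad of square, slower than 30 mm/s (x of label in the frame of scanner_window between 0.06 and 0.14 m and y of label in the frame of scanner_window between -0.018 and 0.018 m and z of label in the frame of scanner_window between -0.014 and 0.014 m and angle between the x axis of scanner_window and the z axis of label, either way round below 0.3 rad and z of scanner_window in the frame of label above 0.04 m and linear speed of scanner below 0.03 m/s and angular speed of scanner below 0.25 rad/s and contact force between the fingers and scanner above 1 N), for 1 s.
2. the scanner stands upright on its pad, let go (horizontal distance between scanner and pad below 0.03 m and height (world z) of scanner below 0.012 m and angle between scanner's own z axis and vertical below 0.06 rad and linear speed of scanner below 0.02 m/s and contact force between the fingers and scanner below 0.1 N), for 0.2 s.
3. the door is shut and seated on its catch (value of joint door below 0.015 rad), for 0.2 s.
At the end, for the whole second after the job is handed in: The scanner stands upright (within 0.06 rad), at rest and let go, within 30 mm of the pad's centre; the door is seated on its catch (under 0.015 rad); both bottles are within 30 mm of where they started (all of step 2 and value of joint door below 0.015 rad and distance of each of bottle_a, bottle_b from where it was at the start of the episode below 0.03 m); the robot touches nothing.
It fails at once if a bottle is knocked over or shoved away (angle between any of bottle_a, bottle_b's own z axis and vertical above 0.5 rad or distance of any of bottle_a, bottle_b from where it was at the start of the episode above 0.05 m).
It fails at once if the scanner is tipped over (angle between scanner's own z axis and vertical above 1 rad).
It also fails if it takes over 69 s, if anything falls off the work surface, if the arm or the gripper's body presses on something with over 40 N, if the wrist force passes 120 N, or if a joint passes its speed limit or range.

## Working session

There is one attempt and no reset: what is moved stays moved. The work goes in short steps, each a Python script; the robot and the scene stay as the last script left them, time stands still between calls to the robot, and variables do not carry over. Pictures are saved under pics/ and viewed, at most 10 in all, crops included, and the job is handed in when it is done.

```bash
mkdir -p pics; python3 - <<'E'
from workcell import *
import cv2,pickle
d={}
for n in("top","side"):
    c=vision.read_camera(n); d[n]=c
    cv2.imwrite(f"pics/{n}0.png",c["frame"][:,:,::-1]); print(n,c["intrinsics"].tolist(),c["dist"],c["view"].round(3).tolist())
pickle.dump(d,open("c0.pkl","wb"))
E
```

```text
top [[613.5619521366898, 0.0, 326.7473034545627], [0.0, 613.5619521366898, 241.81141835537974], [0.0, 0.0, 1.0]] [-0.01407221  0.          0.          0.          0.        ] [[0.01, -1.0, -0.014, 0.074], [-0.995, -0.008, -0.099, 0.486], [0.099, 0.014, -0.995, 1.483], [0.0, 0.0, 0.0, 1.0]]
side [[440.0093071115708, 0.0, 312.3598135489274], [0.0, 440.0093071115708, 245.91314034038467], [0.0, 0.0, 1.0]] [0.02768545 0.         0.         0.         0.        ] [[-0.889, -0.457, -0.014, 0.468], [-0.251, 0.513, -0.821, 0.202], [0.382, -0.727, -0.571, 0.945], [0.0, 0.0, 0.0, 1.0]]
```

View pics/top0.png

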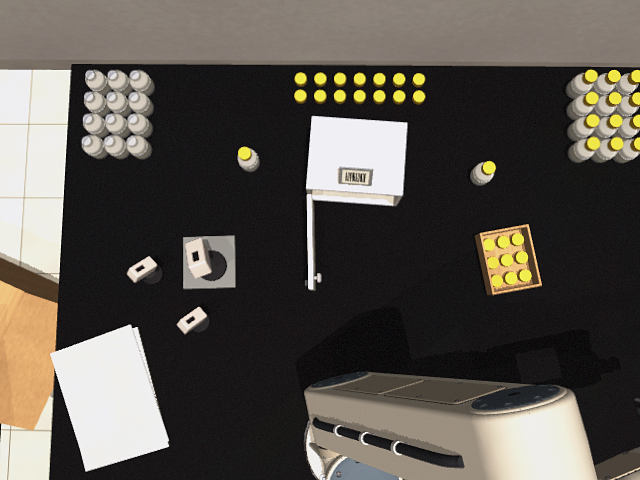

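View pics/side0.png

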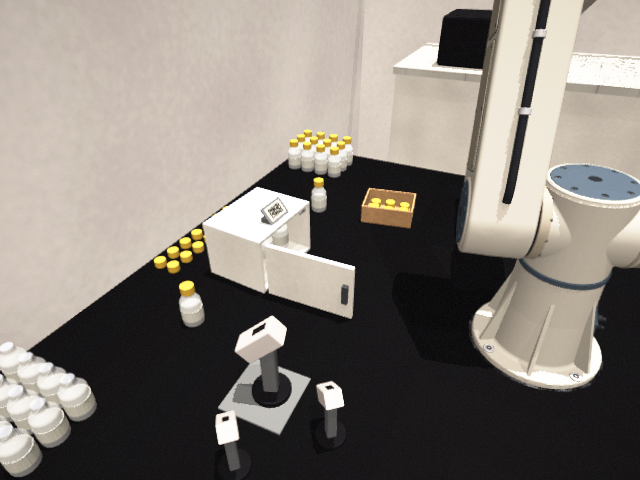

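```bash
python3 - <<'E'
import cv2,numpy as np
t=cv2.imread("pics/top0.png");s=cv2.imread("pics/side0.png")
a=cv2.resize(t[225:345,115:245],None,fx=3,fy=3,interpolation=cv2.INTER_CUBIC)
b=cv2.resize(s[310:480,210:350],None,fx=2.8,fy=2.8,interpolation=cv2.INTER_CUBIC)
c=cv2.resize(t[105:300,290:420],None,fx=3,fy=3)
o=np.zeros((600,800,3),np.uint8);o[:360,:390]=a;o[:476,400:792]=b
cv2.imwrite("pics/crop1.png",o);cv2.imwrite("pics/crop2.png",c)
E
```

```text
(no output)
```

View pics/crop1.png

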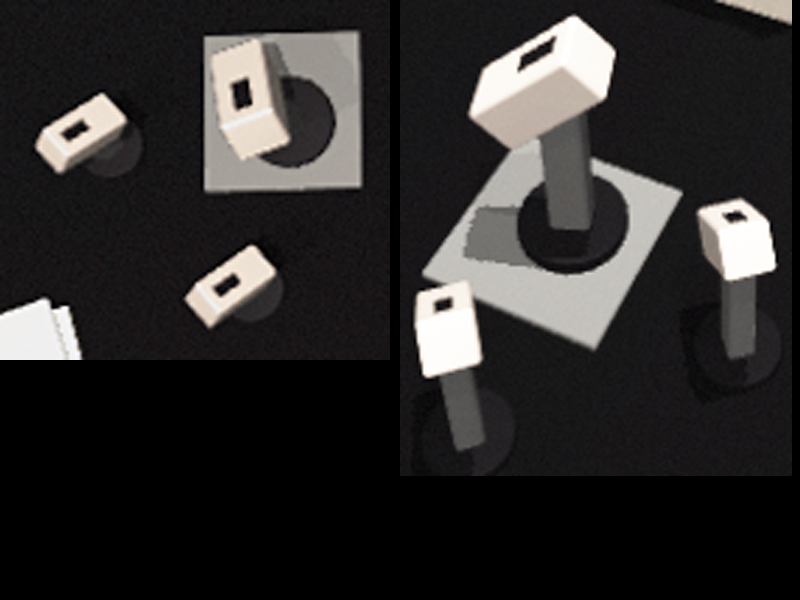

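View pics/crop2.png

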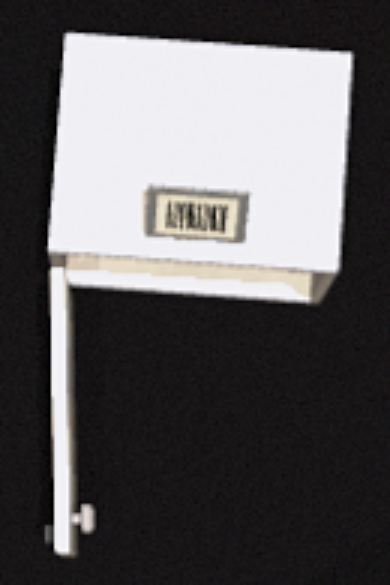

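The three scanners in the top view are small ones at (142,268) and (192,320), and a larger one on the pad at (200,258). The crop confirms that the one on the pad is the largest, and its nose points away from the robot and slightly left. The cabinet roof corners are at about (311,116), (408,122), (403,196) and (307,188), and the label is at (355,177). The other label, on the tray, doesn't matter.

```bash
cat > h.py <<'E'
import numpy as np,cv2,pickle
from scipy.spatial.transform import Rotation as R
def ray(c,p):
    u=cv2.undistortPoints(np.array([[p]],float),c["intrinsics"],c["dist"])[0,0]
    V=c["view"];d=V[:3,:3].T@np.array([u[0],u[1],1]);return -V[:3,:3].T@V[:3,3],d/np.linalg.norm(d)
def plane(c,p,z):
    o,d=ray(c,p);return o+d*(z-o[2])/d[2]
def tri(c1,p1,c2,p2):
    A=0;b=0
    for o,d in(ray(c1,p1),ray(c2,p2)):
        M=np.eye(3)-np.outer(d,d);A=A+M;b=b+M@o
    return np.linalg.solve(A,b)
def proj(c,P):
    V=c["view"];r,_=cv2.Rodrigues(V[:3,:3]);return cv2.projectPoints(np.array(P,float).reshape(-1,1,3),r,V[:3,3],c["intrinsics"],c["dist"])[0][:,0]
def down(yaw): # tool down, closing line along yaw-rotated y
    return (R.from_euler('z',yaw)*R.from_euler('x',np.pi)).as_quat()
E
python3 - <<'E'
from h import *
d=pickle.load(open("c0.pkl","rb"));t,s=d["top"],d["side"]
k=lambda q,o:(q[0]/3+o[0],q[1]/3+o[1])
for n,q in dict(BL=(64,32),BR=(353,52),FL=(50,250),FR=(338,272)).items(): print(n,plane(t,k(q,(290,105)),.15).round(4))
print("label",plane(t,k((195,215),(290,105)),.171).round(4))
for q in((50,262),(57,553),(75,550)):print("door",plane(t,k(q,(290,105)),.146).round(4))
print("pad",np.mean([plane(t,k(q,(115,225)),.006) for q in((204,36),(360,32),(361,187),(204,190))],0).round(4))
r=[k((222,122),(115,225)),k((283,108),(115,225))]
print("ridge",[plane(t,q,.18).round(4) for q in r])
# foot right edge/bottom
print("foot",plane(t,k((335,120),(115,225)),.018).round(4),plane(t,k((290,166),(115,225)),.018).round(4))
f=lambda q:((q[0]-400)/2.8+210,q[1]/2.8+310)
print("side foot ctr",[plane(s,f(q),.018).round(4) for q in((519,215),(628,215),(573,175),(573,262))])
print("bottles",plane(t,(245,152),.104).round(3),plane(t,(488,168),.104).round(3),"tray",plane(t,(508,258),.055).round(3))
E
```

```text
BL [0.7648 0.1144 0.15  ]
BR [ 0.7503 -0.1069  0.15  ]
FL [0.595 0.123 0.15 ]
FR [ 0.5797 -0.0949  0.15  ]
label [0.6184 0.0139 0.171 ]
door [0.5866 0.1231 0.146 ]
door [0.3662 0.115  0.146 ]
door [0.3685 0.1016 0.146 ]
pad [0.4348 0.3706 0.006 ]
ridge [array([0.4149, 0.3788, 0.18  ]), array([0.4256, 0.3341, 0.18  ])]
foot [0.4269 0.3244 0.018 ] [0.3888 0.3604 0.018 ]
side foot ctr [array([0.4588, 0.3784, 0.018 ]), array([0.3928, 0.3456, 0.018 ]), array([0.4436, 0.3337, 0.018 ]), array([0.4069, 0.3933, 0.018 ])]
bottles [0.69  0.272 0.104] [ 0.655 -0.301  0.104] tray [ 0.447 -0.357  0.055]
```

```bash
python3 - <<'E'
from h import *
from workcell import *
yaw=.235;o=np.array([.428,.361]);g=o+.008*np.array([np.cos(yaw),np.sin(yaw)])
hand.move_gripper(.085,40)
for y in(yaw,yaw+np.pi,yaw-np.pi):print(kinematics.solve_ik([*g,.30],down(y)))
bot.reach([*g,.30],down(yaw))
w=vision.read_camera("wrist");t=vision.read_camera("top");s=vision.read_camera("side")
pickle.dump((w,t,s),open("c1.pkl","wb"));cv2.imwrite("pics/w1.png",w["frame"][:,:,::-1])
ob=get_obs();print(ob["time_s"],ob["position"],ob["joint_pos"],w["view"].round(3).tolist())
pts=[]
yawv=R.from_euler('z',yaw)
L=[(-9.3,21,180.3),(-9.3,-21,180.3),(55,21,126.3),(55,-21,126.3)]
# head front-top corner: 10+42c+20s, 138-27+15.3
print(proj(w,[np.r_[o,0]+yawv.apply(np.array(p)/1000) for p in L]).round(1))
E
```

```text
[ 6.91703841e-01  2.16671897e-01  1.70113120e+00 -4.44089210e-16
  1.22378956e+00  2.02750017e+00]
[ 0.69170384  0.2166719   1.7011312   0.          1.22378956 -1.11409249]
[ 0.69170384  0.2166719   1.7011312   0.          1.22378956 -1.11409249]
3.9833 [0.43604756 0.36253256 0.29993549] [ 6.90961664e-01  2.16768268e-01  1.70115336e+00 -1.31337746e-05
  1.22377112e+00  2.02740506e+00] [[0.233, -0.972, -0.001, 0.252], [-0.919, -0.22, 0.328, 0.42], [-0.319, -0.076, -0.945, 0.596], [0.0, 0.0, 0.0, 1.0]]
[[289.2 261.1]
 [342.2 261.1]
 [292.  170.2]
 [339.6 170.2]]
```

View pics/w1.png

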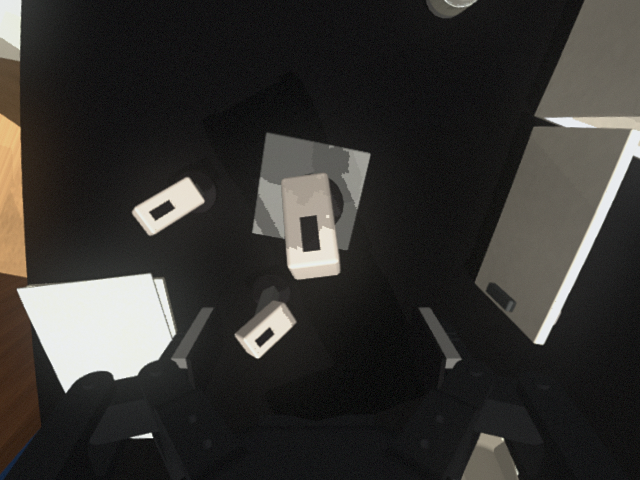

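The wrist view shows the large head with its ridge at (287,266)–(339,263) and its front top edge at (281,178)–(327,174). It is turned a few degrees further left than I estimated, so I'm refining the pose from these corners.

```bash
python3 - <<'E'
from h import *
w,t,s=pickle.load(open("c1.pkl","rb"))
a=[plane(w,p,.1863) for p in((287,266),(339,263))]; b=[plane(w,p,.1323) for p in((281,178),(327,174))]
print(np.round(a,4),np.round(b,4))
ra,fb=np.mean(a,0),np.mean(b,0)
d=fb-ra;print("axis yaw",np.arctan2(d[1],d[0]),"len",np.hypot(*d[:2]),"ridge yaw",[np.arctan2(-(q[0]-q2[0]),q[1]-q2[1]) for q,q2 in(a,b)])
y=np.arctan2(d[1],d[0]);u=d[:2]/np.hypot(*d[:2])
print("origin",ra[:2]+.0093*u,fb[:2]-.055*u)
print("pad",np.mean([plane(w,p,.006) for p in((267,133),(371,154),(348,250),(253,233))],0).round(4))
E
```

```text
[[0.4122 0.3801 0.1863]
 [0.424  0.3415 0.1863]] [[0.4687 0.4019 0.1323]
 [0.4813 0.3637 0.1323]]
axis yaw 0.36898215414382635 len 0.06099547446596369 ridge yaw [np.float64(0.29804132569024305), np.float64(0.32070865066664217)]
origin [0.42677663 0.36418849] [0.42369452 0.36299666]
pad [0.4352 0.3707 0.006 ]
```

```bash
python3 - <<'E'
from h import *
from workcell import *
yaw=.33;o=np.array([.426,.3635]);g=o+.008*np.array([np.cos(yaw),np.sin(yaw)])
bot.servo_line([*g,.28],down(yaw),.1)
bot.servo_line([*g,.146],None,.1)
print(get_obs()["wrist_force"])
hand.move_gripper(.03,60)
ob=get_obs();print(ob["gripper_width"],ob["grip_force"],ob["position"],ob["wrist_force"])
bot.servo_line([*g,.37],None,.12)
L=np.array([.618,.013,.171]);cy=-.066;C=R.from_euler('z',cy)
n=C.apply([-np.cos(np.radians(40)),0,np.sin(np.radians(40))])
org=L+.1*n-C.apply([.043,0,.110]);T=org+C.apply([.008,0,.140]);print("T",T)
bot.servo_line([*T[:2],.37],down(cy),.15)
bot.servo_line(T,None,.08)
bot.dwell(1)
w=vision.read_camera("wrist");t=vision.read_camera("top");s=vision.read_camera("side")
pickle.dump((w,t,s),open("c2.pkl","wb"))
ob=get_obs();print(ob["time_s"],ob["gripper_width"],ob["grip_force"],ob["position"],ob["wrist_force"])
S=cv2.resize(s["frame"][150:330,190:390],None,fx=3,fy=3,interpolation=cv2.INTER_CUBIC)
cv2.imwrite("pics/s2.png",S[:,:,::-1])
print("pred window,label,top ridge, foot in side crop",((proj(s,[org+C.apply([.043,0,.11]),L,org+C.apply([-.0093,.021,.1803]),org+C.apply([-.0093,-.021,.1803]),org])-[190,150])*3).round(0))
E
```

```text
[0.8394308  0.059159   0.25402915]
0.04170565819677527 59.21309173107147 [0.43395805 0.3664051  0.14653128] [-0.42362021 -0.11502045  5.27878003]
T [0.50663854 0.02036055 0.26527876]
13.4333 0.04163845362435834 58.78015637397766 [0.50662944 0.020375   0.26527062] [-0.07720404 -0.52487596 -2.14055511]
pred window,label,top ridge, foot in side crop [[334. 133.]
 [256. 181.]
 [378.  74.]
 [408.  52.]
 [384. 269.]]
```

View pics/s2.png

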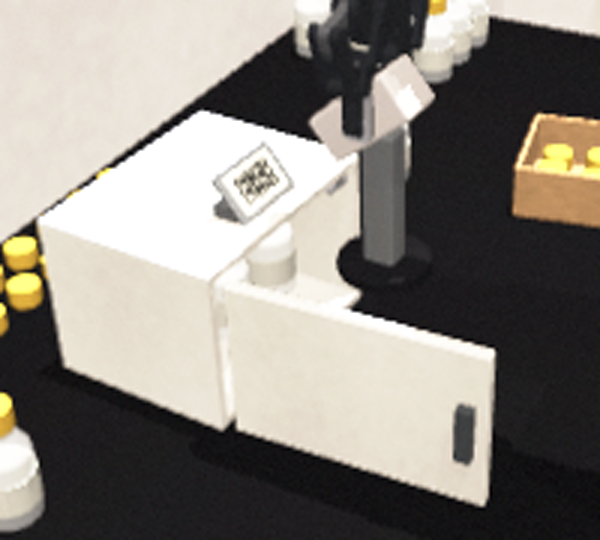

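The side crop shows the scanner held upright in front of the label. The label is at (258,183) and the foot at (385,263), both within about 2 px (about 4 mm or less) of prediction. I'm holding it and checking the head's attitude with one enlargement.

```bash
python3 - <<'E'
from h import *
from workcell import *
bot.dwell(1.5)
ob=get_obs();print(ob["time_s"],ob["position"])
_,t,s=pickle.load(open("c2.pkl","rb"))
C=R.from_euler('z',-.066);org=ob["position"]-C.apply([.008,0,.140])
pts=[(10+a*np.cos(.698)*42+b*np.sin(.698)*20, c*21, 138-a*42*np.sin(.698)+b*20*np.cos(.698)) for a in(-1,1) for b in(-1,1) for c in(-1,1)]
pts+=[(14,12,12),(14,12,100),(-14,12,12),(-14,12,100),(-14,-12,12),(-14,-12,100)]
P=(proj(s,[org+C.apply(np.array(p)/1000) for p in pts])-[270,155])*6
S=cv2.resize(s["frame"][155:255,270:360],None,fx=6,fy=6,interpolation=cv2.INTER_CUBIC)[:,:,::-1].copy()
for i,p in enumerate(P):cv2.circle(S,tuple(p.round().astype(int).tolist()),3,(0,0,255) if i<8 else(0,200,0),-1)
cv2.imwrite("pics/s3.png",S)
E
```

```text
14.9333 [0.50663073 0.02035296 0.2652559 ]
```

View pics/s3.png

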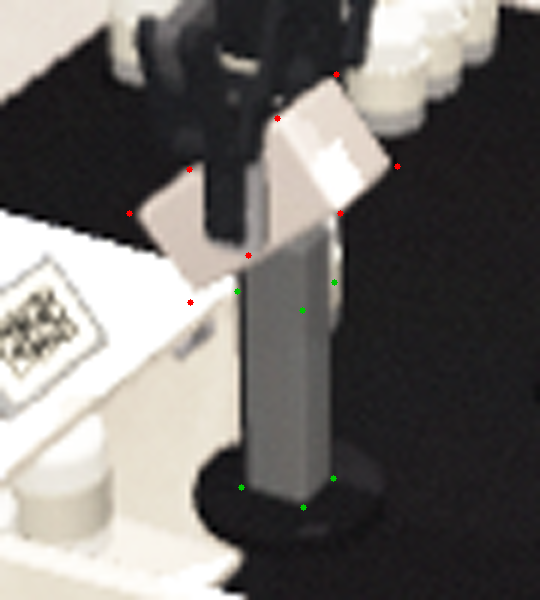

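The predicted outline matches to about 1–1.5 px (roughly 3 mm), so the aim is good, and it has been held for more than 2 s. Next I'm returning the scanner to the pad.

```bash
python3 - <<'E'
from h import *
from workcell import *
p=get_obs()["position"];bot.servo_line([p[0],p[1],.37],None,.12)
yaw=.33;g=np.array([.435,.3706])+.008*np.array([np.cos(yaw),np.sin(yaw)])
bot.servo_line([*g,.37],down(yaw),.18)
bot.servo_line([*g,.16],None,.12)
z=.15;bot.dwell(.2);f0=get_obs()["wrist_force"][2]
for z in(.152,.150,.149,.148,.147,.146,.145):
    bot.servo_line([*g,z],None,.02);bot.dwell(.1);f=get_obs()["wrist_force"][2];print(z,round(f-f0,2))
    if f-f0>1.5:break
hand.move_gripper(.085,20);bot.dwell(.3)
bot.servo_line([*g,.33],None,.12)
w=vision.read_camera("wrist");s=vision.read_camera("side");t=vision.read_camera("top")
ob=get_obs();print(ob["time_s"],ob["grip_force"],ob["gripper_width"])
o=np.zeros((480,760,3),np.uint8);o[:240,:320]=cv2.resize(w["frame"],(320,240));o[:480,330:750]=cv2.resize(s["frame"][300:460,190:330],(420,480))
cv2.imwrite("pics/p4.png",o[:,:,::-1]);pickle.dump((w,t,s),open("c3.pkl","wb"))
E
```

```text
0.152 0.07
0.15 0.13
0.149 0.09
0.148 -0.09
0.147 -0.91
0.146 8.47
25.2333 0.0 0.08508223951093949
```

View pics/p4.png

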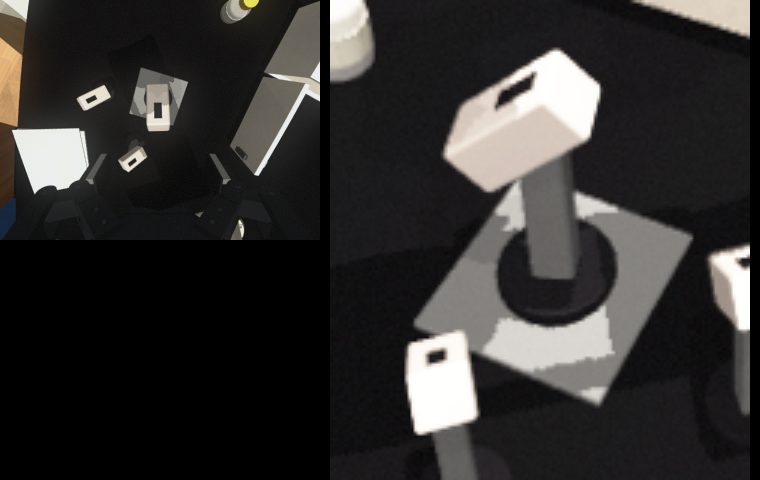

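The scanner stands upright in the middle of its pad, clear of the gripper. Next is the door.

```bash
cat >> h.py <<'E'
H=np.array([.582,.122]);CY=-.066
def door_pose(th,off,half,z=.10,r=.165,tilt=np.radians(45)):
    a=CY-th; n_in=np.array([np.cos(a),np.sin(a)]); u=np.array([np.sin(a),-np.cos(a)]) # u: hinge->free edge
    tip=np.r_[H+r*u-off*n_in,z]; q=R.from_euler('z',CY-.6*th)*R.from_euler('y',-tilt)*R.from_euler('x',np.pi)*R.from_euler('z',half*np.pi)
    return tip-.017*q.apply([0,0,1]),q.as_quat()
E
python3 - <<'E'
from h import *
from workcell import *
for half in(0,1):
    print(half)
    for th,off,z in((1.45,.07,.22),(1.45,.07,.1),(1.45,.01,.1),(.9,.01,.1),(.4,.01,.1),(0,.005,.1)):
        p,q=door_pose(th,off,half,z);j=kinematics.solve_ik(p,q);print(th,p.round(3),None if j is None else j.round(2))
E
```

```text
0
1.45 [0.406 0.193 0.232] [ 0.95  0.26  2.07 -0.79  1.24 -2.39]
1.45 [0.406 0.193 0.112] [ 0.95  0.48  2.13 -0.89  1.05 -2.16]
1.45 [0.41  0.133 0.112] [ 0.86  0.44  2.22 -0.98  0.98 -2.14]
0.9 [0.431 0.043 0.112] None
0.4 [ 0.487 -0.017  0.112] [ 0.19  0.33  2.51  3.85  0.54 -1.85]
0 [ 0.554 -0.042  0.112] [-0.09  0.36  2.41  3.11  0.42 -1.55]
1
1.45 [0.406 0.193 0.232] [ 0.95  0.26  2.07 -0.79  1.24  0.75]
1.45 [0.406 0.193 0.112] [ 0.95  0.48  2.13 -0.89  1.05  0.98]
1.45 [0.41  0.133 0.112] [ 0.86  0.44  2.22 -0.98  0.98  1.  ]
0.9 [0.431 0.043 0.112] None
0.4 [ 0.487 -0.017  0.112] [0.19 0.33 2.51 3.85 0.54 1.29]
0 [ 0.554 -0.042  0.112] [-0.09  0.36  2.41  3.11  0.42  1.59]
```

```bash
python3 - <<'E'
from h import *
from workcell import *
for tl in(15,20,28):
  for half in(0,1):
    print(tl,half)
    for th,off,z in((1.45,.07,.24),(1.45,.07,.12),(1.45,.01,.12),(1.1,.01,.12),(.8,.01,.12),(.4,.01,.12),(0,.005,.12)):
        p,q=door_pose(th,off,half,z,tilt=np.radians(tl));j=kinematics.solve_ik(p,q);print(th,p.round(3),None if j is None else j.round(2))
E
```

```text
15 0
1.45 [0.411 0.186 0.256] None
1.45 [0.411 0.186 0.136] [ 0.61  0.24  2.12 -0.37  0.8  -2.91]
1.45 [0.414 0.126 0.136] [ 0.49  0.2   2.18 -0.38  0.76 -3.01]
1.1 [0.423 0.069 0.136] [ 0.33  0.16  2.24 -0.38  0.65  2.92]
0.8 [0.446 0.025 0.136] [ 0.18  0.16  2.24 -0.32  0.57  2.55]
0.4 [ 0.495 -0.02   0.136] [ 0.01  0.21  2.18 -0.16  0.52  2.02]
0 [ 0.562 -0.042  0.136] [-0.08  0.3   2.05  0.01  0.54  1.55]
15 1
1.45 [0.411 0.186 0.256] [ 0.61  0.06  2.01 -0.3   1.08  0.12]
1.45 [0.411 0.186 0.136] [ 0.61  0.24  2.12 -0.37  0.8   0.24]
1.45 [0.414 0.126 0.136] [ 0.49  0.2   2.18 -0.38  0.76  0.13]
1.1 [0.423 0.069 0.136] [ 0.33  0.16  2.24 -0.38  0.65 -0.22]
0.8 [0.446 0.025 0.136] [ 0.18  0.16  2.24 -0.32  0.57 -0.59]
0.4 [ 0.495 -0.02   0.136] [ 0.01  0.21  2.18 -0.16  0.52 -1.12]
0 [ 0.562 -0.042  0.136] [-0.08  0.3   2.05  0.01  0.54 -1.59]
20 0
1.45 [0.41  0.188 0.256] [ 0.68  0.08  2.02 -0.39  1.09 -2.91]
1.45 [0.41  0.188 0.136] [ 0.68  0.26  2.13 -0.48  0.83 -2.76]
1.45 [0.413 0.128 0.136] [ 0.56  0.22  2.19 -0.51  0.77 -2.84]
1.1 [0.422 0.07  0.136] None
0.8 [0.445 0.026 0
[... 776 characters left out ...]
0.66  0.26  2.21 -0.69  0.83 -2.6 ]
1.1 [0.42  0.072 0.135] [ 0.51  0.18  2.32 -0.83  0.65 -2.8 ]
0.8 [0.443 0.027 0.135] None
0.4 [ 0.491 -0.019  0.135] [ 0.08  0.17  2.33 -0.77  0.25  2.67]
0 [ 0.558 -0.042  0.135] [-0.08  0.25  2.21  0.04  0.19  1.52]
28 1
1.45 [0.409 0.189 0.255] [ 0.77  0.11  2.03 -0.54  1.13  0.4 ]
1.45 [0.409 0.189 0.135] [ 0.77  0.3   2.13 -0.64  0.89  0.6 ]
1.45 [0.412 0.129 0.135] [ 0.66  0.26  2.21 -0.69  0.83  0.54]
1.1 [0.42  0.072 0.135] [ 0.51  0.18  2.32 -0.83  0.65  0.34]
0.8 [0.443 0.027 0.135] [ 0.32  0.15  2.36 -0.91  0.47  0.09]
0.4 [ 0.491 -0.019  0.135] [ 0.08  0.17  2.33 -0.77  0.25 -0.47]
0 [ 0.558 -0.042  0.135] [-0.08  0.25  2.21  0.04  0.19 -1.62]
```

```bash
python3 - <<'E'
from h import *
from workcell import *
D=lambda th,off,z=.117:door_pose(th,off,1,z,tilt=np.radians(15))
hand.move_gripper(0,40)
bot.reach(*D(1.45,.07,.26))
bot.servo_line(*D(1.45,.07),.15)
def go(th,off,v):
    p,q=D(th,off);bot.servo_line(p,q,v);ob=get_obs();f=ob["wrist_force"];print(th,off,round(ob["time_s"],1),f.round(1));return np.hypot(f[0],f[1])
go(1.45,.015,.12)
for th in(1.2,.95,.7,.45,.2): 
    if go(th,.012,.1)>40:break
else:
    for th,off in((.1,.011),(.04,.010),(0,.010),(0,.007),(0,.004),(0,.001),(0,-.002),(0,-.005),(0,-.008)):
        if go(th,off,.04)>14 and th==0:break
t=vision.read_camera("top");s=vision.read_camera("side");pickle.dump((t,s),open("c4.pkl","wb"))
o=np.zeros((600,800,3),np.uint8);o[:600,:390]=cv2.resize(t["frame"][100:300,290:420],(390,600));o[:540,400:800]=cv2.resize(s["frame"][170:350,190:323],(400,540))
cv2.imwrite("pics/d5.png",o[:,:,::-1])
E
```

```text
1.45 0.015 29.3 [-0.1  0.5 -0.4]
1.2 0.012 29.9 [ 0.2 -0.6 -0.1]
0.95 0.012 30.5 [ 0.4  0.5 -0.1]
0.7 0.012 31.1 [ 0.1 -0.7  0.6]
0.45 0.012 31.6 [ 0.1  0.  -0.4]
0.2 0.012 32.2 [-0.6  0.2 -0.5]
0.1 0.011 32.8 [-0.7  0.2  0. ]
0.04 0.01 33.2 [ 0.7 -0.1 -0.5]
0 0.01 33.5 [-0.4 -0.6 -0.7]
0 0.007 33.8 [-2.7 -0.1  1.2]
0 0.004 34.0 [-13.    1.    7.6]
0 0.001 34.3 [-22.5   0.6  13.3]
```

View pics/d5.png

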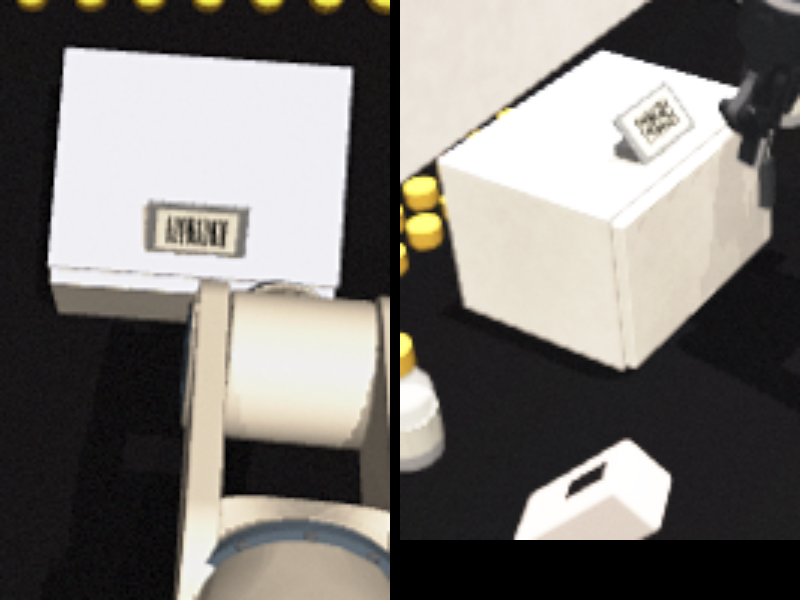

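The door is flush with the cabinet front, and the force rises steeply to 22 N against a hard stop. I'm backing off and checking.

```bash
python3 - <<'E'
from h import *
from workcell import *
bot.dwell(.3)
p=get_obs()["position"];bot.servo_line([p[0]-.06,p[1],p[2]+.01],None,.1)
p=get_obs()["position"];bot.servo_line([p[0],p[1]-.12,p[2]+.15],None,.15)
bot.goto_joints([-1.327,0.353,1.633,0,1.155,0]);bot.dwell(.3)
t=vision.read_camera("top");s=vision.read_camera("side");ob=get_obs();print(ob["time_s"],ob["wrist_force"])
o=np.zeros((600,800,3),np.uint8);o[:440,:390]=cv2.resize(t["frame"][80:300,120:315+120][:, :],(390,272+168))if 0 else cv2.resize(t["frame"][80:300,170:430],(390,440));o[:540,400:800]=cv2.resize(s["frame"][170:440,170:370],(400,540))
cv2.imwrite("pics/e6.png",o[:,:,::-1])
E
```

```text
39.35 [ 0.01131757  0.32043271 -0.02310531]
```

View pics/e6.png

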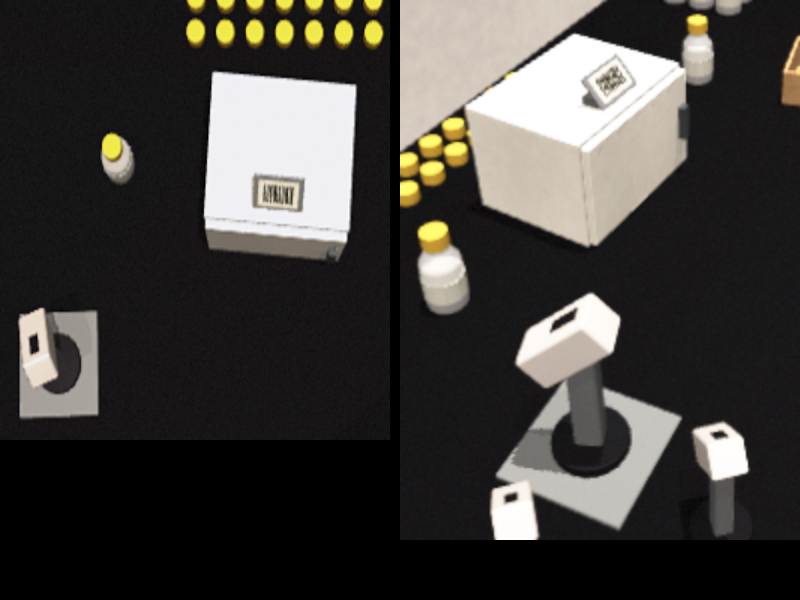

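The door is shut flush, the scanner stands on its pad, and both bottles are where they started.

```bash
python3 -c "
from workcell import hand_in
print(hand_in())"
```

```text
the job is handed in; nothing more can be done
None
```

The job is handed in at about 39 s: the scanner was held on the label for over 2 s, then stood back on its pad and let go, the door is shut flush, and the bottles look unmoved; the hand-in gave no verdict.

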